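# Slide the shaker platform home and lock it

## Task

The blue platform with the rack of culture tubes has been left part-way along the rails of the bench shaker. Push it by its front lip, away from the shaker's control panel, until you feel it drop into the locating notches, then swing the red-knobbed keeper over its edge as far as it goes so that it cannot jump out when the shaker runs. Push only: the platform and the rack are not to be lifted, the tubes stay standing in place, and the other things on the bench stay where they are.

Things in the scene. Friction and masses are not known exactly. Their poses are not given: they have to be found in the camera images.
- shaker: Fixed bench shaker, grey case 230 x 172 x 58 mm, aluminium carriage on top. Origin: centre of the underside, on the worktop; x = sliding direction (control panel at -x), y to its left, z up. Two white rails, x = -142 to 136 mm, |y| = 31 to 69 mm, tops z = 78 mm. Side fences at |y| = 71.5 to 77 mm, top z = 87 mm, guide the platform with 1.5 mm play each side.
- seat (a point): Point on the shaker at x = 22, y = 0, z = 78 mm in its frame, axes as the shaker's: the platform's origin lies here (within 3 mm along x) once dropped in. The rails' notches, 19 mm long, 8 mm deep, take the platform's four 14 mm feet all at once, at this place only. Overshot, the platform runs on up to 18 mm to rubber stops and must be drawn back to drop.
- platform: Loose blue board 180 (x) x 140 (y) x 6 mm on four 6 mm feet, 0.45 kg, riding on the rails. Origin: centre of the board's underside, axes as the shaker's; z = 84 mm while riding, 78 mm dropped in. Starts 45 to 80 mm short of its seat. A lip 110 mm wide stands along its front edge (x = -90 to -85 mm), top 28 mm above the origin. Pushing takes 1 to 4 N; in the notches it stops dead.
- lip (a point): Centre of the front face of the platform's lip (the face to push on, looking to the platform's -x), 18 mm above the platform's origin, 10 mm below the lip's top.
- keeper (a joint): Keeper angle, rad: 0 parked beside the left fence, growing counter-clockwise from above to the hard stop at 1.87, fully across the platform's left edge; starts at 0 to 0.4, stays where left, takes about 1 N at the knob. Its arm, 6.5 mm thick, clears the dropped platform by 3.5 mm but is blocked by one still riding high.
- keeper_pivot (a point): Pivot axis of the keeper, at x = -20, y = 88, z = 87.5 mm in the shaker's frame (underside of the arm), axes as the shaker's. At angle q the 40 mm arm points from here to (-cos(q - 0.30), -sin(q - 0.30)) in the shaker's x, y.
- keeper_knob (a point): Centre of the upright red knob on the keeper's arm, 40 mm from the pivot axis; knob 15 mm in diameter, from z = 94 to 115 mm over the worktop.
- tube_rack: Loose rack of capped culture tubes, 52 (x) x 124 (y) x 120 mm, about 0.22 kg, standing on the platform inside a low curb with its centre 38 mm behind the platform's centre. Origin: centre of its underside.
- bench_timer: Loose white timer 45 x 70 x 29 mm; origin at the centre of its underside. Bystander.
- buffer_bottle: Loose white-capped bottle, 66 mm wide, 147 mm tall; origin at the centre of its underside. Bystander.
- amber_bottle: Loose brown bottle, 54 mm wide, 130 mm tall; origin at the centre of its underside. Bystander.
- specimen_jar: Loose jar with a red lid, 64 mm wide, 75 mm tall; origin at the centre of its underside. Bystander.
- glass_vial: Loose stoppered glass vial, 30 mm wide, 70 mm tall; origin at the centre of its underside. Bystander.
- flask: Loose conical flask, 80 mm wide, 119 mm tall; origin at the centre of its underside. Bystander.
- culture_plate_red: Loose culture plate with red agar, 90 mm across, 15 mm tall; origin at the centre of its underside. Bystander.
- culture_plate_yellow: Loose culture plate with yellow agar, 90 mm across, 15 mm tall; origin at the centre of its underside. Bystander.
- desk_lamp: Fixed balanced-arm lamp, always in the same place. Round base 175 mm across, 30 mm tall, centred at world (0.50, -0.08); its rods lean from there to an elbow at (0.515, 0.14, 0.33), and from the elbow down to a free end at (0.54, 0.40, 0.17); shade round (0.62, 0.13), z = 0.33 to 0.46 m. Keep the arm clear of it.

How it is judged:
By the outcome, as a careful person would: the job done as asked, in the order asked, and still so for the second after the job is handed in, with the robot touching nothing.
It also fails if it takes over 51 s, if anything falls off the work surface, if the arm or the gripper's body presses on something with over 40 N, if the wrist force passes 120 N, or if a joint passes its speed limit or range.

## Robot

A 7-joint arm with a two-finger parallel gripper is mounted at the origin on a cart in front of the work surface, level with it; the furniture and walls round the work are solid. World frame = base frame: x ahead of the robot, y to its left, z up, the work surface at z = 0. Lengths are in m, angles in rad, forces in N, time in s.
With the tool pointing down it reaches from about 0.4 to 0.85 m from the base axis. Payload 10.4 kg.
Tool frame: the origin (TCP) lies at the very end of the fingers, on their centre line; the grasp point (between the pads) lies 19 mm behind it; z points along the fingers, y is the direction in which the jaws open and shut (so a half turn about z gives the same grasp; the last joint's range is limited). The gripper opens to 85 mm and grips with 20 to 120 N. Pads are 22 mm wide; open, the fingers measure 114 mm over their backs; the gripper's body (76 mm by 85 mm) begins 54 mm behind the grasp point. The pads swing forward as they close: fully open they stand 13 mm farther back than shut.
Start: joints at [-1.136, 0.332, -0.065, 1.46, 0.022, 1.35, -0.088], TCP at [0.276, 0.561, 0.231] pointing down, gripper open.
Joint ranges: [-2.6, 2.6], [-0.5, 2.12], [-1.47, 1.34], [0.16, 2.42], [-1.27, 4.41], [0.06, 2.06], [-2.6, 2.6]. Speed limits (rad/s): [2.22, 2.22, 2.79, 2.79, 3.14, 3.14, 3.14].

## Interface

Orientations are given as a unit quaternion [x, y, z, w].
In Python, from workcell import manip gives the robot as it stands.
- The arm moves only by the tool arm_command, never from a script. Its arguments are lists of equal length, an entry for each row: "slide": the shift along the tool's x, y, z in mm, a list of three; "turn": the turn about the tool's z in degrees; "grip": the closure, from 0 (fully open) to 1 (shut). In form: {"slide": [[tx, ty, tz], ...], "turn": [turn, ...], "grip": [grip, ...]}. A call has 1 to 10 rows; each row shifts and turns the commanded pose from where the row before left it, along the tool's axes as they then stand; what a row does not reach is not made up. A row lasts 1/12 s, in which the tool goes at most 41.7 mm and 7.16 degrees, less where a joint would pass 70% of its speed; a pose out of reach is approached as far as the arm can. A call with a gripper value outside its range is refused whole. The fingers move at their own pace and stop on an object; "newtons" is the grip in N (left out, the last holds). Time passes only in rows, so rows that do not move let the fingers close. It gives the time, the measured TCP pose, the force and the opening at its end, in the units of the state.
- manip.get_obs(): the state, without advancing time (a new reading comes with each control period).
- manip.camera(name): name is "scene" or "top"; returns the picture (400x640x3 uint8, blue, green, red); there is no depth.
- manip.camera_info(name): a dict with "fx", "fy", "cx", "cy" (pixels), "dist_coeffs" ([k1, k2, p1, p2, k3] as OpenCV has them; the pictures are not rectified), "rvec" (rotation vector, rad) and "tvec" (3), from world to camera coordinates, as OpenCV has them. Camera axes: x right, y down, z forward; pixel columns grow to the right and rows downward; lengths in m; the calibration is good to about 2 mm. A picture is of the moment at which its call begins. camera_info takes no time and is no camera call.
- manip.hand_in(): hands the job in, once; it reports no verdict.
Trained networks look in the newest picture that a camera, given by its name, has taken for a name from the list of things; names that differ only in an ending like _2 or _b are one class to them, and where a whole thing is asked for, a point or a joint stands for the part that bears it (a point fixed in the world has none). Each returns a list of dicts, best first, with "score" (0 to 1); they miss things now and then, are a little off and sometimes report something else, mostly with a low value. They report only what shows in the picture. A call takes as long as a camera call.
- manip.cut_out(target, camera): "pixels" (400x640 bool, what is visible of it).
- manip.tip_of(target, camera): "xyz" ([x, y, z] in m, in the coordinates of the camera as it stood for that picture, good to about 4 mm: a listed point, or the origin of a listed thing).
The state is a dict: "clock": time; "joint_pos": joint angles; "joint_velocities": joint speeds; "tau": joint torques, N m; "position": TCP position; "ee_rot": TCP orientation; "ft_force": force on the tool from outside, world axes, zero at the start; "torque": the same for the moment, N m; "grip_width": opening from 0.0 (shut) to 1.0 (fully open).
Only numpy, scipy, OpenCV 4.12 (cv2) and the standard library are available. Lean on these libraries where they do the work, as an engineer would, in place of code of your own. Each camera call takes 0.05 s, during which the arm holds its last target.

## Working session

There is one attempt and no reset: what is moved stays moved. The work goes in short steps, Python scripts to look and compute and a tool call to move; the robot and the scene stay as the last step left them, time stands still between calls to the robot, and variables do not carry over. Pictures are saved under pics/ and viewed, and the job is handed in when it is done.

Besides the shell and the picture viewer there is one more tool, called after "Call:" as name(argument=value, ...), one argument or row to a line, values as JSON. arm_command: Moves the arm, as the interface text tells. Its arguments: {"type":"object","properties":{"slide":{"type":"array","items":{"type":"array","items":{"type":"number"}}},"turn":{"type":"array","items":{"type":"number"}},"grip":{"type":"array","items":{"type":"number"}},"newtons":{"type":"number"}},"required":["slide","turn","grip"]}

```bash
mkdir -p pics
cat > h.py <<'E'
import numpy as np, cv2
from workcell import manip
from scipy.spatial.transform import Rotation as R
def cam(n):
    i=manip.camera_info(n); K=np.array([[i['fx'],0,i['cx']],[0,i['fy'],i['cy']],[0,0,1.]])
    return K,np.array(i['dist_coeffs'],float),np.array(i['rvec'],float).reshape(3),np.array(i['tvec'],float).reshape(3)
def c2w(n,p):
    K,d,r,t=cam(n); return R.from_rotvec(r).as_matrix().T@(np.array(p)-t)
def proj(n,P):
    K,d,r,t=cam(n); return cv2.projectPoints(np.atleast_2d(np.array(P,float)),r,t,K,d)[0].reshape(-1,2)
def ray_z(n,uv,z):
    K,d,r,t=cam(n); u=cv2.undistortPoints(np.array(uv,float).reshape(-1,1,2),K,d).reshape(-1,2)
    Rm=R.from_rotvec(r).as_matrix(); c=-Rm.T@t; D=np.c_[u,np.ones(len(u))]@Rm
    return c+D*((z-c[2])/D[:,2])[:,None]
E
python3 - <<'E'
from h import *
for n in('scene','top'):
    cv2.imwrite(f'pics/{n}0.png',manip.camera(n))
    for t in('shaker','seat','platform','lip','keeper_pivot','keeper_knob','tube_rack'):
        for r in manip.tip_of(t,n)[:2]: print(n,t,round(r['score'],2),c2w(n,r['xyz']).round(4))
o=manip.get_obs()
for k in o: print(k,np.round(o[k],3))
E
```

```text
scene shaker 0.8 [ 0.5273 -0.3847  0.0025]
scene seat 0.82 [ 0.552  -0.3959  0.0802]
scene seat 0.47 [0.6151 0.2748 0.0036]
scene platform 0.75 [ 0.4891 -0.3507  0.0873]
scene lip 0.65 [ 0.4131 -0.3032  0.1036]
scene lip 0.46 [ 0.5285 -0.3821  0.0035]
scene keeper_pivot 0.93 [ 0.5638 -0.3007  0.0921]
scene keeper_knob 0.44 [ 0.5353 -0.269   0.1059]
scene tube_rack 0.56 [ 0.5194 -0.374   0.0966]
top seat 0.8 [ 0.5475 -0.4024  0.0793]
top platform 0.84 [ 0.4886 -0.3568  0.0853]
top lip 0.88 [ 0.4164 -0.3058  0.1026]
top lip 0.38 [ 0.7101 -0.1817 -0.0038]
top keeper_pivot 0.76 [ 0.5642 -0.3018  0.0868]
top keeper_knob 0.66 [ 0.533  -0.2784  0.1035]
top tube_rack 0.76 [ 0.5188 -0.3773  0.0896]
clock 0.8
joint_pos [-1.136  0.332 -0.065  1.46   0.022  1.35  -0.088]
joint_velocities [ 0.    -0.001  0.    -0.002  0.002 -0.    -0.001]
tau [ 0.0000e+00 -6.2519e+01  4.9000e-02 -3.9180e+01  1.6000e-02  2.0000e-03
  0.0000e+00]
position [0.276 0.561 0.231]
ee_rot [0.227 0.974 0.    0.   ]
ft_force [-1.174  0.55  -0.077]
torque [-0.038 -0.014  0.015]
grip_width 0.999
```

View pictures.

View pics/scene0.png

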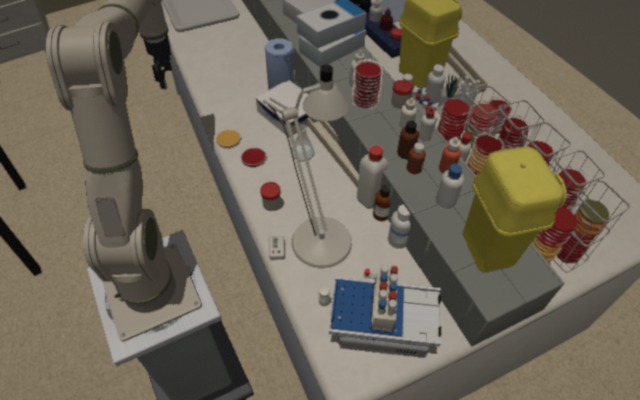

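View pics/top0.png

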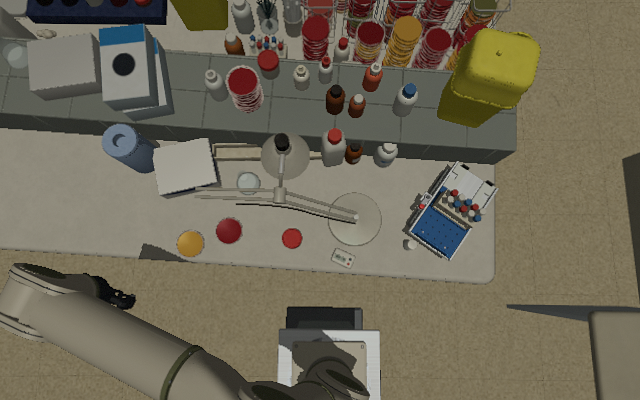

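```bash
cat >> h.py <<'E'
def S2W(pose,P):
    x,y,a=pose; P=np.atleast_2d(np.array(P,float))/1000; c,s=np.cos(a),np.sin(a)
    return np.c_[x+c*P[:,0]-s*P[:,1],y+s*P[:,0]+c*P[:,1],P[:,2]]
def overlay(n,img,pose,dx,pz,q,fn,box,sc):
    x0,y0,x1,y1=box; im=cv2.resize(img[y0:y1,x0:x1],None,fx=sc,fy=sc,interpolation=cv2.INTER_CUBIC)
    def pl(P,col):
        p=(proj(n,S2W(pose,P))-[x0,y0]+.5)*sc; cv2.polylines(im,[p.round().astype(int).reshape(-1,1,2)],False,col,1)
    for s in(1,-1):
        pl([(-142,31*s,78),(136,31*s,78),(136,69*s,78),(-142,69*s,78),(-142,31*s,78)],(0,255,255))
    X=22+dx
    pl([(X-90,-70,pz+6),(X+90,-70,pz+6),(X+90,70,pz+6),(X-90,70,pz+6),(X-90,-70,pz+6)],(0,255,0))
    pl([(X-90,-55,pz+28),(X-90,55,pz+28)],(255,0,255)); 
    k=(-20-40*np.cos(q-.3),88-40*np.sin(q-.3)); pl([(-20,88,94),(*k,94),(*k,115)],(0,128,255))
    cv2.imwrite(fn,im)
E
python3 - <<'E'
from h import *
from scipy.optimize import least_squares
import cv2
# average detections
seat=np.array([.5498,-.3992]);piv=np.array([.564,-.3012]);plat=np.array([.4888,-.3538]);lip=np.array([.4148,-.3045]);sh=np.array([.5273,-.3847]);rack=np.array([.519,-.3756])
def f(v):
    p=v[:3];d=v[3]
    L=[((22,0,0),seat),((-20,88,0),piv),((22+d,0,0),plat),((-68+d,0,0),lip),((0,0,0),sh),((60+d,0,0),rack)]
    return np.concatenate([S2W(p,a)[0,:2]-b for a,b in L])*1000
r=least_squares(f,[.527,-.385,-.6,-70],x_scale=[.01,.01,.1,10]);print(r.x,r.fun.round(1),np.degrees(r.x[2]))
p=r.x[:3]
for kn in([.5353,-.269],[.533,-.2784]):
    c,s=np.cos(p[2]),np.sin(p[2]);d=np.array(kn)-p[:2];print('knob sh',np.array([c*d[0]+s*d[1],-s*d[0]+c*d[1]])*1000)
overlay('top',cv2.imread('pics/top0.png'),p,r.x[3],84,.2,'pics/ov_t0.png',(390,150,510,270),6)
overlay('scene',cv2.imread('pics/scene0.png'),p,r.x[3],84,.2,'pics/ov_s0.png',(310,250,450,360),5)
for n in('top','scene'):
  for t in('glass_vial','bench_timer'):
    for q in manip.tip_of(t,n)[:1]: print(n,t,q['score'],c2w(n,q['xyz']).round(3))
E
```

```text
[  0.53003271  -0.38473498  -0.61251097 -73.40477127] [-1.8  1.8  0.3 -0.  -0.8 -1.4 -0.5  1.1  2.7 -0.   0.1 -1.4] -35.094293652701026
knob sh [-62.2290603   97.72345584]
knob sh [-58.70665295  88.70998556]
top glass_vial 0.46 [ 0.418 -0.254 -0.008]
top bench_timer 0.88 [ 0.377 -0.046 -0.004]
scene glass_vial 0.54 [ 0.418 -0.25  -0.   ]
scene bench_timer 0.94 [ 0.372 -0.037  0.005]
```

View pics/ov_t0.png

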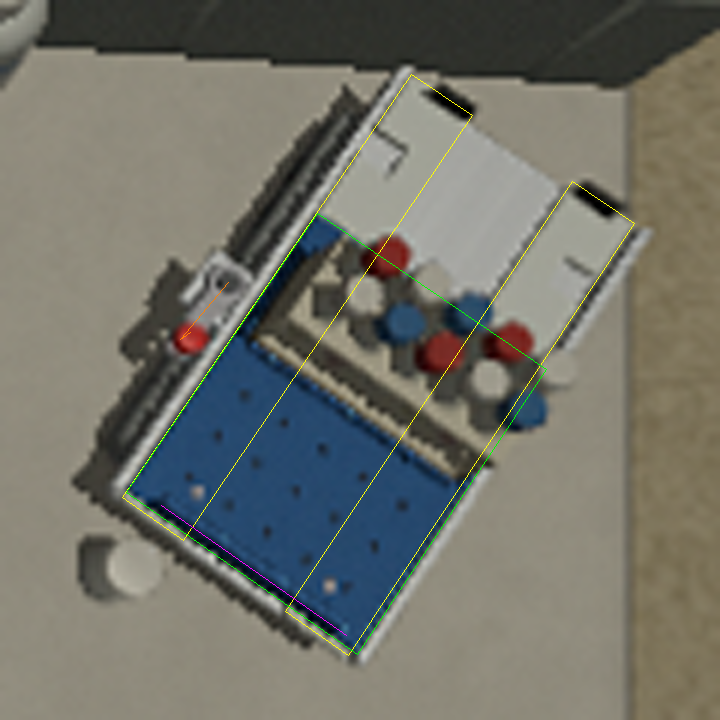

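View pics/ov_s0.png

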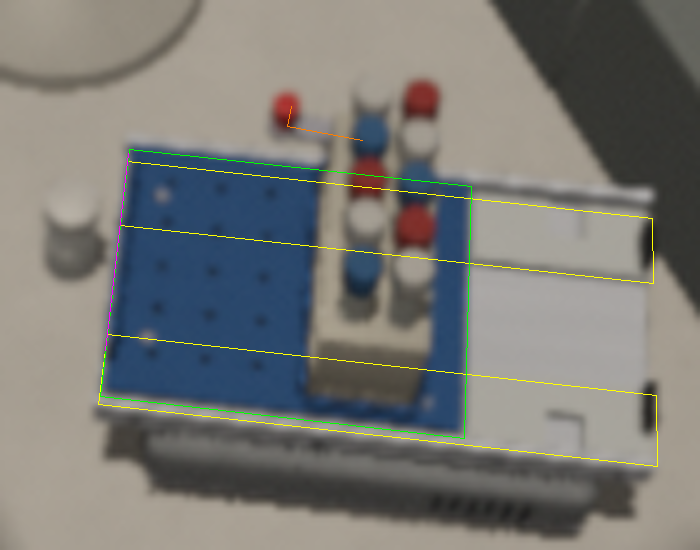

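Call:
arm_command(
  slide=[
    [0, 0, 0],
    [0, 0, 0],
    [-29, -25, 0],
    [-29, -25, 0],
    [-29, -25, 0],
    [-29, -25, 0],
    [-29, -25, 0],
    [-29, -25, 0],
    [-29, -25, 0],
    [-29, -25, 0],
  ],
  turn=[4.5, 4.4, 0, 0, 0, 0, 0, 0, 0, 0],
  grip=[1, 1, 1, 1, 1, 1, 1, 1, 1, 1],
)

```text
clock: 1.83
position: [0.351, 0.2618, 0.2315]
ee_rot: [0.302, 0.953, 0.0, 0.0]
ft_force: [0.7, 1.4, 0.4]
grip_width: 0.002
```

Call:
arm_command(
  slide=[
    [-28, -26, 0],
    [-28, -26, 0],
    [-28, -26, 0],
    [-28, -26, 0],
    [-28, -26, 0],
    [-28, -26, 0],
    [-28, -26, 0],
    [-19, -34, 0],
    [-19, -34, 0],
    [-19, -34, 0],
  ],
  turn=[0, 0, 0, 0, 0, 0, 0, 0, 0, 0],
  grip=[1, 1, 1, 1, 1, 1, 1, 1, 1, 1],
)

```text
clock: 2.67
position: [0.3938, -0.1162, 0.2314]
ee_rot: [0.302, 0.953, 0.0, 0.0]
ft_force: [0.7, 0.5, 0.3]
grip_width: -0.001
```

Call:
arm_command(
  slide=[
    [-18, -28, 0],
    [-18, -28, 0],
    [-18, -28, 0],
    [-18, -28, 0],
    [-18, -29, 0],
    [0, 0, 30],
    [0, 0, 30],
    [0, 0, 30],
    [0, 0, 20],
    [0, 0, 0],
  ],
  turn=[0, 0, 0, 0, 0, 0, 0, 0, 0, 0],
  grip=[1, 1, 1, 1, 1, 1, 1, 1, 1, 1],
)

```text
clock: 3.5
position: [0.3847, -0.2802, 0.1181]
ee_rot: [0.302, 0.953, -0.0, -0.003]
ft_force: [-0.8, 0.3, 0.2]
grip_width: 0.0
```

Run:
```python
from h import *
o=manip.get_obs();print(o['joint_pos'].round(2) if hasattr(o['joint_pos'],'round') else o['joint_pos'],o['position'],o['ft_force'])
p=(.53003,-.38473,-.6125);im=manip.camera('top');cv2.imwrite('pics/t1.png',cv2.resize(im[150:290,370:520],None,fx=4,fy=4))
im=manip.camera('scene');cv2.imwrite('pics/s1.png',cv2.resize(im[200:360,270:450],None,fx=4,fy=4))
```

```text
[-0.4   0.15  1.01  2.02 -0.14  1.06  1.63] [ 0.38474324 -0.28024114  0.11805675] [-0.7570809   0.2661425   0.23641614]
```

View pics/t1.png

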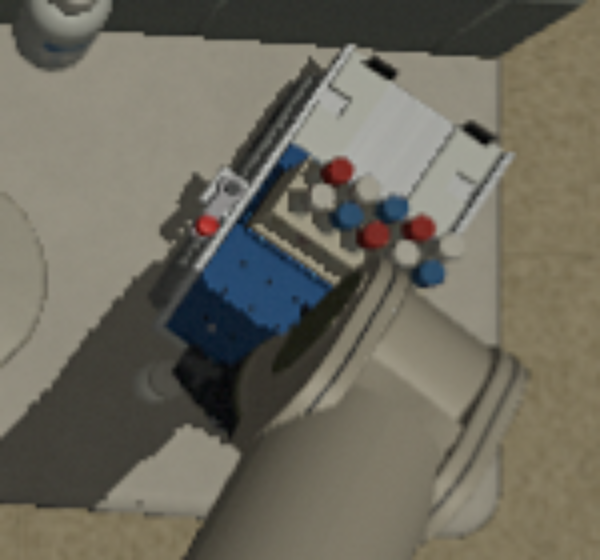

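View pics/s1.png

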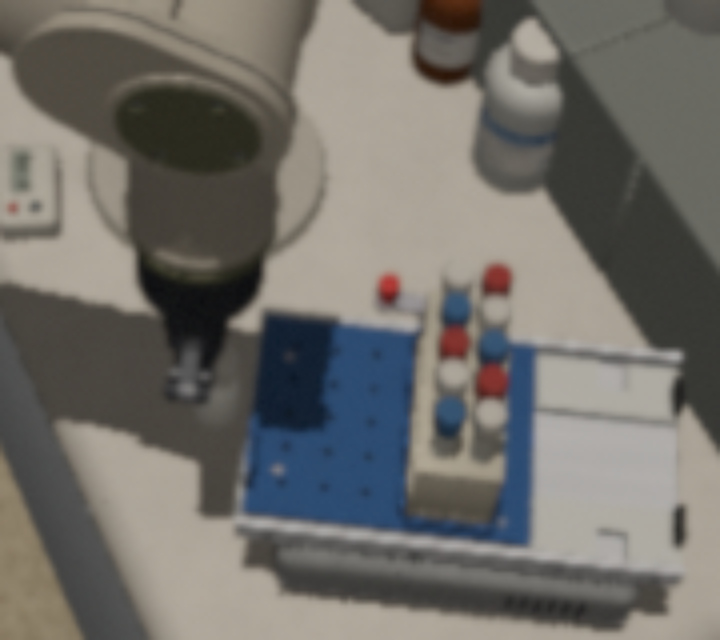

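Run:
```python
from h import *
for z in(.118,.19,.22,.25,.3,.35,.4):
    print(z,((proj('scene',[.3847,-.2802,z])-[270,200])*4).round(0),((proj('top',[.3847,-.2802,z])-[370,150])*4).round(0))
```

```text
0.118 [[192. 383.]] [[219. 417.]]
0.19 [[193. 327.]] [[246. 412.]]
0.22 [[194. 303.]] [[259. 409.]]
0.25 [[194. 277.]] [[272. 407.]]
0.3 [[195. 231.]] [[295. 403.]]
0.35 [[196. 182.]] [[321. 398.]]
0.4 [[198. 129.]] [[349. 392.]]
```

Call:
arm_command(
  slide=[
    [0, -2, 12],
    [0, 0, 11],
    [-8, 0, 0],
    [-8, 0, 0],
    [-4, 0, 0],
    [-3, 0, 0],
    [-3, 0, 0],
    [0, 0, 0],
  ],
  turn=[0, 0, 0, 0, 0, 0, 0, 0],
  grip=[1, 1, 1, 1, 1, 1, 1, 1],
)

```text
clock: 4.27
position: [0.4073, -0.2981, 0.0988]
ee_rot: [0.302, 0.953, 0.0, 0.0]
ft_force: [0.7, -0.6, -0.2]
grip_width: 0.001
```

Call:
arm_command(
  slide=[
    [-3, 0, 3],
    [-3, 0, 0],
    [-4, 0, 0],
    [-4, 0, 0],
    [-4, 0, 0],
    [-4, 0, 0],
    [-4, 0, 0],
    [-4, 0, 0],
    [-4, 0, 0],
    [-4, 0, 0],
  ],
  turn=[0, 0, 0, 0, 0, 0, 0, 0, 0, 0],
  grip=[1, 1, 1, 1, 1, 1, 1, 1, 1, 1],
)

```text
clock: 5.1
position: [0.4384, -0.32, 0.0952]
ee_rot: [0.302, 0.953, 0.0, -0.0]
ft_force: [-1.4, 1.2, -1.3]
grip_width: -0.005
```

```bash
cat >> h.py <<'E'
POSE=(.53003,-.38473,-.6125)
def W2S(p):
    x,y,a=POSE;c,s=np.cos(a),np.sin(a);d=np.array(p[:2])-[x,y];return np.array([c*d[0]+s*d[1],-s*d[0]+c*d[1],p[2]])*1000
E
python3 - <<'E'
from h import *
o=manip.get_obs();print(W2S(o['position']).round(1),o['ft_force'])
im=manip.camera('top');cv2.imwrite('pics/t2.png',cv2.resize(im[150:270,390:510],None,fx=4,fy=4))
im=manip.camera('scene');cv2.imwrite('pics/s2.png',cv2.resize(im[230:360,300:450],None,fx=4,fy=4))
E
```

```text
[-112.2    0.2   95.2] [-1.40093628  1.19365077 -1.30769918]
```

View pics/s2.png

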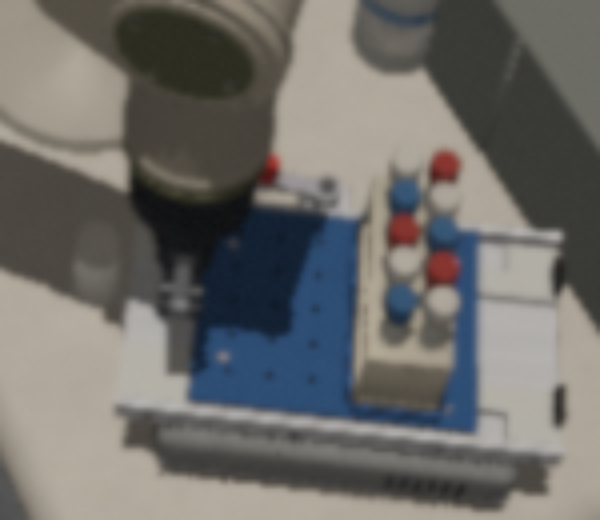

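Call:
arm_command(
  slide=[
    [-3, 0, 0],
    [-3, 0, 0],
    [-3, 0, 0],
    [-3, 0, 0],
    [-3, 0, 0],
    [-3, 0, 0],
    [-2, 0, 0],
    [0, 0, 0],
  ],
  turn=[0, 0, 0, 0, 0, 0, 0, 0],
  grip=[1, 1, 1, 1, 1, 1, 1, 1],
)

```text
clock: 5.87
position: [0.4549, -0.3317, 0.0953]
ee_rot: [0.302, 0.953, -0.0, 0.0]
ft_force: [0.8, -0.5, 0.5]
grip_width: 0.006
```

Run:
```python
from h import *
o=manip.get_obs();print(W2S(o['position']).round(1),o['ft_force'])
im=manip.camera('scene');cv2.imwrite('pics/s3.png',cv2.resize(im[230:360,300:450],None,fx=4,fy=4))
for n in('scene',):
  for t in('platform','tube_rack','lip'):
    for q in manip.tip_of(t,n)[:1]: print(t,q['score'],W2S(c2w(n,q['xyz'])).round(1))
```

```text
[-91.9   0.2  95.3] [ 0.82052407 -0.46833116  0.53592671]
platform 0.79 [ 6.9  4.8 92.3]
tube_rack 0.92 [44.4  2.8 97.9]
lip 0.94 [-81.6  -0.4 103.6]
```

View pics/s3.png

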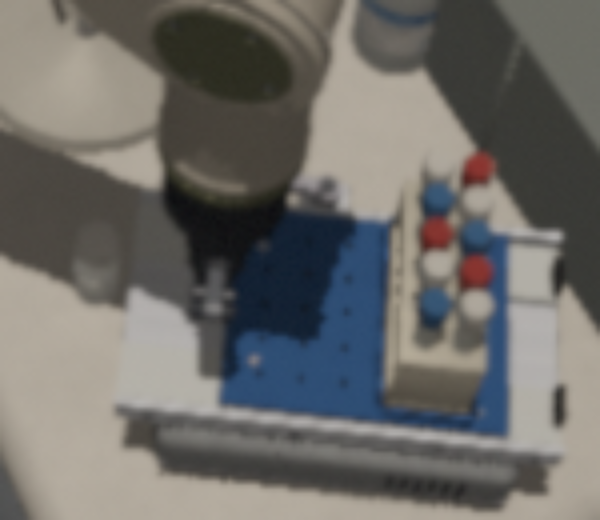

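Call:
arm_command(
  slide=[
    [-2, 0, 0],
    [-2, 0, 0],
    [-2, 0, 0],
    [-2, 0, 0],
    [-1, 0, 0],
  ],
  turn=[0, 0, 0, 0, 0],
  grip=[1, 1, 1, 1, 1],
)

```text
clock: 6.48
position: [0.4621, -0.3367, 0.0952]
ee_rot: [0.302, 0.953, -0.0, 0.0]
ft_force: [0.3, -1.2, -0.8]
grip_width: 0.003
```

Call:
arm_command(
  slide=[
    [-1.5, 0, 0],
    [-1.5, 0, 0],
  ],
  turn=[0, 0],
  grip=[1, 1],
)

```text
clock: 6.65
position: [0.4636, -0.3379, 0.0951]
ee_rot: [0.302, 0.953, 0.0, -0.001]
ft_force: [-6.5, 5.1, 7.1]
grip_width: -0.007
```

Run:
```python
from h import *
o=manip.get_obs();print(W2S(o['position']).round(1),o['ft_force'])
im=manip.camera('scene');cv2.imwrite('pics/s4.png',cv2.resize(im[230:360,300:450],None,fx=4,fy=4))
for n in('scene',):
  for t in('platform','tube_rack','lip'):
    for q in manip.tip_of(t,n)[:1]: print(t,q['score'],W2S(c2w(n,q['xyz'])).round(1))
o=manip.get_obs();print(W2S(o['position']).round(1),o['ft_force'])
```

```text
[-81.3   0.1  95.1] [-6.47380784  5.13334775  7.09191957]
platform 0.57 [17.1  6.  81.8]
tube_rack 0.62 [54.9  6.8 90.5]
lip 0.89 [-70.8  -1.2  96.4]
[-81.    0.2  95.1] [-4.63397468  3.45083202  4.03922414]
```

View pics/s4.png

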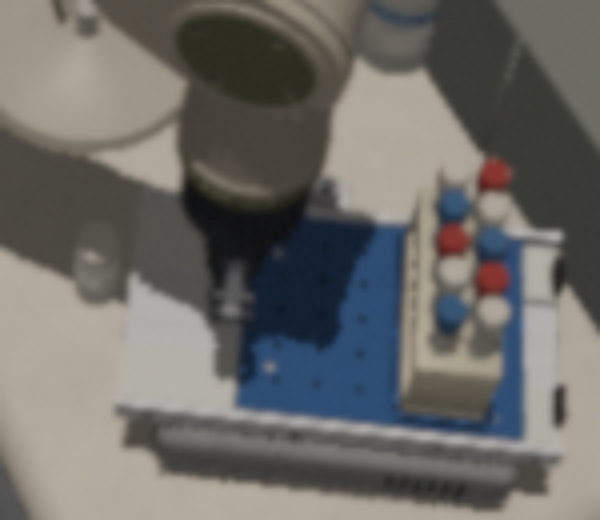

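Call:
arm_command(
  slide=[
    [-1, 0, 0],
    [0, 0, 0],
  ],
  turn=[0, 0],
  grip=[1, 1],
)

```text
clock: 7.02
position: [0.4645, -0.3385, 0.0951]
ee_rot: [0.302, 0.953, 0.0, -0.001]
ft_force: [-5.1, 3.6, 5.1]
grip_width: 0.0
```

Call:
arm_command(
  slide=[
    [-1, 0, 0],
    [0, 0, 0],
  ],
  turn=[0, 0],
  grip=[1, 1],
)

```text
clock: 7.18
position: [0.4653, -0.3391, 0.0951]
ee_rot: [0.302, 0.953, 0.0, -0.001]
ft_force: [-5.6, 4.1, 5.2]
grip_width: 0.001
```

Run:
```python
from h import *
o=manip.get_obs();print(W2S(o['position']).round(1),o['ft_force'])
```

```text
[-79.2   0.1  95.1] [-5.5595612   4.10823767  5.22581714]
```

Call:
arm_command(
  slide=[
    [8, 0, 0],
    [10, 0, 0],
    [0, 0, -40],
    [0, 0, -40],
    [40, 0, 0],
    [40, 0, 0],
    [40, 0, 0],
    [0, 0, 0],
  ],
  turn=[0, 0, 0, 0, 0, 0, 0, 0],
  grip=[1, 1, 1, 1, 1, 1, 1, 1],
)

```text
clock: 7.85
position: [0.368, -0.2703, 0.1777]
ee_rot: [0.304, 0.953, 0.005, 0.001]
ft_force: [-0.0, 0.5, 0.3]
grip_width: -0.002
```

Run:
```python
from h import *
o=manip.get_obs();print(W2S(o['position']).round(1),o['ft_force'])
s=manip.camera('scene');t=manip.camera('top')
overlay('scene',s,POSE,0,78,.3,'pics/s5.png',(310,250,450,360),5)
overlay('top',t,POSE,0,78,.3,'pics/t5.png',(390,150,510,270),5)
cv2.imwrite('pics/s5r.png',cv2.resize(s[250:360,310:450],None,fx=5,fy=5,interpolation=cv2.INTER_CUBIC))
for n in('scene','top'):
  for tt in('platform','tube_rack','lip','keeper_knob','keeper_pivot','seat'):
    for q in manip.tip_of(tt,n)[:1]: print(n,tt,round(q['score'],2),W2S(c2w(n,q['xyz'])).round(1))
```

```text
[-198.4    0.5  177.7] [-0.01266353  0.52175876  0.33264175]
scene platform 0.77 [19.6  6.2 84.1]
scene tube_rack 0.78 [56.7  9.2 90. ]
scene lip 0.67 [-69.8   0.4 100.1]
scene keeper_knob 0.75 [-579.   621.4    3.3]
scene keeper_pivot 0.89 [-23.3  90.5  87.4]
top platform 0.91 [25.2  0.8 76.2]
top tube_rack 0.89 [58.6 -3.2 81.1]
top lip 0.88 [-66.8   1.6  93.4]
top keeper_knob 0.58 [-59.7  86.9 102. ]
top keeper_pivot 0.96 [-21.1  90.7  86.4]
```

View pics/s5.png

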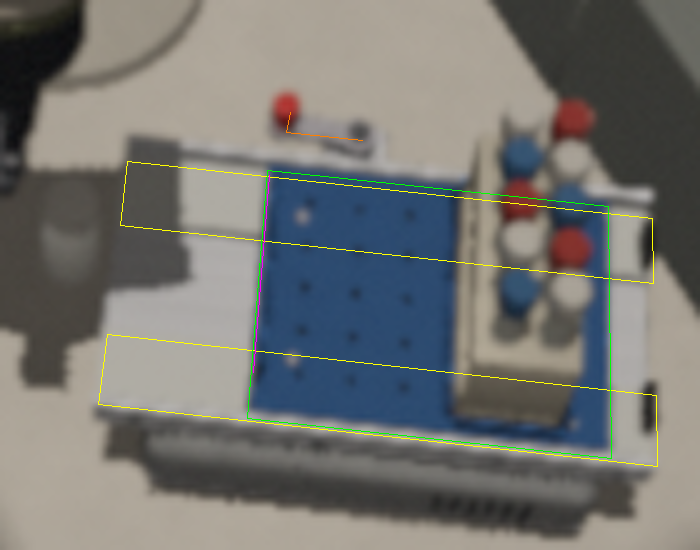

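View pics/s5r.png

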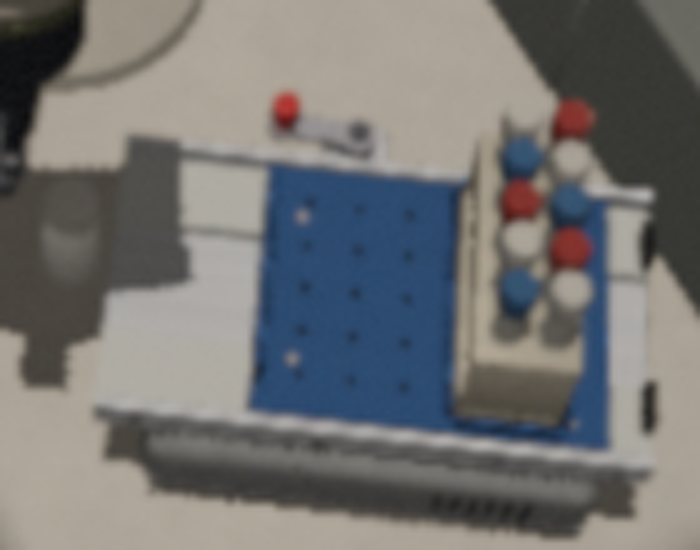

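View pics/t5.png

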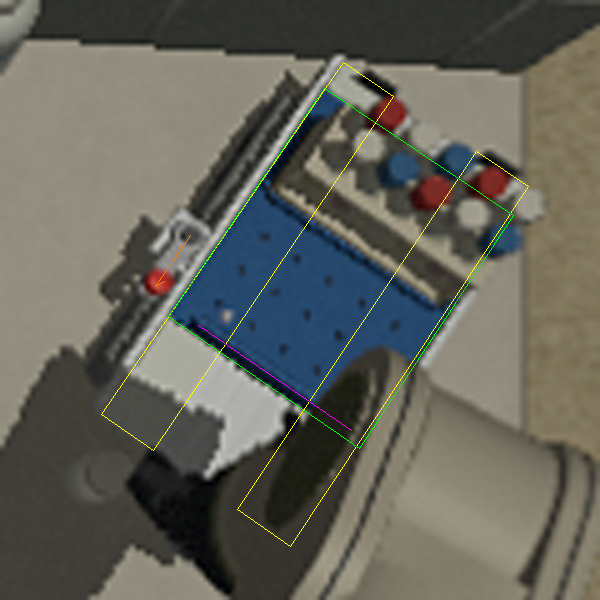

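```bash
cat > trk.py <<'E'
from h import *
from scipy.optimize import least_squares
def run(fa,fb,n,pts,z0=.09,w=5,guess=(70,-3)):
    a=cv2.imread(fa);b=cv2.imread(fb)
    A=cv2.cvtColor(a,cv2.COLOR_BGR2GRAY);B=cv2.cvtColor(b,cv2.COLOR_BGR2GRAY)
    D=[]
    for p in pts:
        P=ray_z(n,[p],z0)[0]; Ps=W2S(P); 
        q=proj(n,S2W(POSE,Ps+[guess[0],0,guess[1]]))[0]
        x,y=np.round(p).astype(int);T=cv2.resize(A[y-w:y+w+1,x-w:x+w+1],None,fx=8,fy=8,interpolation=cv2.INTER_CUBIC)
        X,Y=np.round(q).astype(int);m=5;S=cv2.resize(B[Y-w-m:Y+w+m+1,X-w-m:X+w+m+1],None,fx=8,fy=8,interpolation=cv2.INTER_CUBIC)
        r=cv2.matchTemplate(S,T,cv2.TM_CCOEFF_NORMED);_,v,_,l=cv2.minMaxLoc(r)
        disp=np.array([X-m-x,Y-m-y])+np.array(l)/8
        print(n,p,'ncc',round(v,2),'disp',disp.round(2))
        if v>.6:D.append((n,Ps,np.array(p),disp))
    return D
def fit(D):
    def f(v): return np.concatenate([proj(n,S2W(POSE,Ps+[v[0],v[2],v[1]]))[0]-proj(n,S2W(POSE,Ps))[0]-d for n,Ps,p,d in D])
    r=least_squares(f,[70,-3,0],loss='soft_l1',f_scale=.3)
    J=r.jac;print('dx,dz,dy',r.x.round(2),'sd/px',np.sqrt(np.diag(np.linalg.inv(J.T@J))).round(2),'rms',np.sqrt((r.fun**2).mean()).round(2))
E
python3 - <<'E'
from trk import *
s=manip.camera('scene');t=manip.camera('top');cv2.imwrite('pics/s6.png',s);cv2.imwrite('pics/t6.png',t)
sp=[(310+x/5,250+y/5) for x,y in[(163,194),(147,337),(222,188),(270,195),(215,263),(209,310),(262,318),(152,352),(206,360),(218,223)]]
D=run('pics/scene0.png','pics/s6.png','scene',sp,w=5); fit(D)
tp=[(390+x/6,150+y/6) for x,y in[(197,492),(245,395),(284,422),(321,450),(218,436),(256,463),(330,587)]]
D2=run('pics/top0.png','pics/t6.png','top',tp,w=5); fit(D+D2)
E
```

```text
scene (342.6, 288.8) ncc 0.98 disp [28.    4.38]
scene (339.4, 317.4) ncc 0.96 disp [29.    4.38]
scene (354.4, 287.6) ncc 0.88 disp [27.62  4.12]
scene (364.0, 289.0) ncc 0.9 disp [27.88  4.38]
scene (353.0, 302.6) ncc 0.9 disp [28.62  4.38]
scene (351.8, 312.0) ncc 0.92 disp [28.62  4.5 ]
scene (362.4, 313.6) ncc 0.89 disp [28.75  4.38]
scene (340.4, 320.4) ncc 0.98 disp [29.    4.25]
scene (351.2, 322.0) ncc 0.86 disp [29.25  4.5 ]
scene (353.6, 294.6) ncc 0.93 disp [28.38  4.  ]
dx,dz,dy [73.32 -4.73 -0.86] sd/px [ 2.4  26.51 13.08] rms 0.14
top (422.8333333333333, 232.0) ncc 0.92 disp [ 12.25 -19.  ]
top (430.8333333333333, 215.83333333333331) ncc 0.89 disp [ 12.   -18.62]
top (437.3333333333333, 220.33333333333331) ncc 0.9 disp [ 12.   -18.75]
top (443.5, 225.0) ncc 0.86 disp [ 11.88 -18.75]
top (426.3333333333333, 222.66666666666669) ncc 0.79 disp [ 12.12 -18.75]
top (432.6666666666667, 227.16666666666669) ncc 0.76 disp [ 12.25 -18.75]
top (445.0, 247.83333333333331) ncc 0.48 disp [  9.25 -21.5 ]
dx,dz,dy [73.54 -7.31  0.41] sd/px [0.83 2.33 0.98] rms 0.12
```

Run:
```python
from h import *
for n,f in(('scene','pics/s6.png'),('top','pics/t6.png')):
    im=cv2.imread(f);h=cv2.cvtColor(im,cv2.COLOR_BGR2HSV);m=((h[...,0]<8)|(h[...,0]>172))&(h[...,1]>140)&(h[...,2]>70)
    k=proj(n,S2W(POSE,[-59,93,105]))[0].astype(int)
    mm=np.zeros_like(m);mm[k[1]-9:k[1]+9,k[0]-9:k[0]+9]=m[k[1]-9:k[1]+9,k[0]-9:k[0]+9]
    ys,xs=np.nonzero(mm);c=(xs.mean(),ys.mean());print(n,c,len(xs))
    for z in(.105,.109,.112):
        s=W2S(ray_z(n,[c],z)[0]);d=s[:2]-[-20,88];print(z,s.round(1),'r',np.hypot(*d).round(1),'q',(np.arctan2(-d[1],-d[0])+.3).round(3))
```

```text
scene (np.float64(366.70588235294116), np.float64(271.6470588235294)) 17
0.105 [-61.5  94.4 105. ] r 42.0 q 0.146
0.109 [-61.7  92.1 109. ] r 41.9 q 0.202
0.112 [-61.9  90.3 112. ] r 42.0 q 0.245
top (np.float64(421.1363636363636), np.float64(206.0)) 22
0.105 [-60.   88.9 105. ] r 40.0 q 0.277
0.109 [-61.2  89.4 109. ] r 41.2 q 0.267
0.112 [-62.1  89.7 112. ] r 42.1 q 0.259
```

Call:
arm_command(
  slide=[
    [0, 0, 0],
    [0, 0, 0],
    [0, 0, 0],
    [0, 0, 0],
    [0, 0, 0],
    [0, 0, 0],
    [0, 0, 0],
    [0, 0, 0],
    [0, 0, 0],
    [0, 0, 0],
  ],
  turn=[7, 7, 7, 7, 7, 7, 7, 7, 7, 7],
  grip=[1, 1, 1, 1, 1, 1, 1, 1, 1, 1],
)

```text
clock: 9.48
position: [0.3706, -0.2721, 0.1773]
ee_rot: [0.797, 0.604, -0.0, -0.001]
ft_force: [0.1, 0.5, 0.2]
grip_width: 0.0
```

Call:
arm_command(
  slide=[
    [0, 0, 0],
    [0, 0, 0],
    [0, 0, 0],
    [24, 28, 0],
    [24, 28, 0],
    [24, 28, 0],
    [24, 28, 0],
    [24, 28, 0],
    [0, 0, 0],
  ],
  turn=[7, 7, 6, 0, 0, 0, 0, 0, 0],
  grip=[1, 1, 1, 1, 1, 1, 1, 1, 1],
)

```text
clock: 10.23
position: [0.5602, -0.2512, 0.1744]
ee_rot: [0.886, 0.463, -0.002, -0.001]
ft_force: [0.3, 1.0, -0.8]
grip_width: 0.002
```

Run:
```python
from h import *
o=manip.get_obs();print(W2S(o['position']).round(1),o['ft_force'],np.round(o['joint_pos'],2))
r=R.from_quat(o['ee_rot']).as_matrix();print('toolx ang rel shaker',np.degrees(np.arctan2(r[1,0],r[0,0])-POSE[2]))
s=manip.camera('scene');cv2.imwrite('pics/s7.png',cv2.resize(s[200:360,270:450],None,fx=4,fy=4))
```

```text
[-52.1 126.6 174.4] [ 0.26042964  0.98719253 -0.82439138] [-0.31  0.45  0.87  1.6  -0.36  1.26  0.01]
toolx ang rel shaker 90.25369369519497
```

View pics/s7.png

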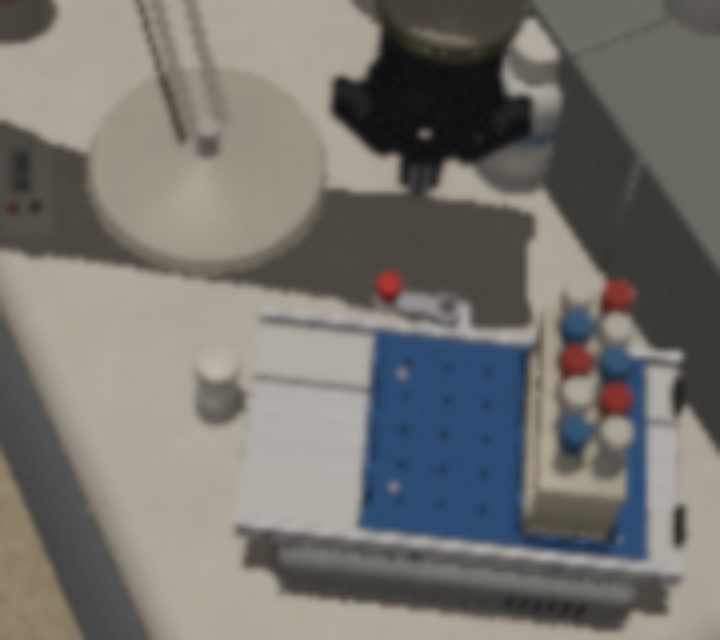

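Run:
```python
from h import *
for n in('scene','top'):
  manip.camera(n)
  for tt in('buffer_bottle','amber_bottle','glass_vial'):
    for q in manip.tip_of(tt,n)[:2]: print(n,tt,round(q['score'],2),c2w(n,q['xyz']).round(3),W2S(c2w(n,q['xyz'])).round(0))
P=ray_z('top',[(387,155)],.13);print(P,W2S(P[0]))
```

```text
scene buffer_bottle 0.61 [ 0.716 -0.176 -0.002] [ 32. 277.  -2.]
scene amber_bottle 0.69 [ 0.374 -0.039 -0.   ] [-327.  193.   -0.]
scene amber_bottle 0.58 [ 0.712 -0.177  0.002] [ 30. 275.   2.]
scene glass_vial 0.69 [ 0.416 -0.252  0.001] [-170.   43.    1.]
top buffer_bottle 0.8 [ 0.713 -0.181 -0.003] [ 33. 272.  -3.]
top amber_bottle 0.89 [ 0.714 -0.075  0.005] [-28. 359.   5.]
[[ 0.68532096 -0.1711846   0.13      ]] [  4.29072007 264.00475372 130.        ]
```

Call:
arm_command(
  slide=[
    [0, -5, 20],
    [0, 0, 20],
    [0, 0, 20],
    [0, 0, 8],
    [0, 0, 0],
    [0, 0, 0],
  ],
  turn=[0, 0, 0, 0, 0, 0],
  grip=[1, 1, 1, 1, 1, 1],
)

```text
clock: 11.18
position: [0.55, -0.2522, 0.1097]
ee_rot: [0.888, 0.459, -0.0, -0.001]
ft_force: [1.4, -0.2, 0.6]
grip_width: -0.001
```

```bash
cat > st.py <<'E'
from h import *
o=manip.get_obs();print(o['clock'],W2S(o['position']).round(1),'F shaker',np.round(R.from_euler('z',-POSE[2]).apply(o['ft_force']),1),np.round(o['joint_pos'][6],2))
r=R.from_quat(o['ee_rot']).as_matrix();print('toolx ang rel shaker',np.degrees(np.arctan2(r[1,0],r[0,0])-POSE[2]).round(1))
E
python3 st.py
```

```text
11.1833 [-59.8 119.9 109.7] F shaker [1.2 0.6 0.6] 0.05
toolx ang rel shaker 89.8
```

```bash
cat > plan.py <<'E'
import numpy as np,sys
# args: x y ang(deg toolx)  list of a
def tcp(a,off,b):
    k=np.array([-20,88])-40*np.array([np.cos(a),np.sin(a)]);t=np.array([np.sin(a),-np.cos(a)]);n=np.array([np.cos(a),np.sin(a)])
    return k-b*t+off*n
x,y,ang=map(float,sys.argv[1:4]);p=np.array([x,y])
for w in sys.argv[4:]:
    ad,off,b=map(float,w.split(','));q=tcp(np.radians(ad),off,b);d=q-p;A=np.radians(ang)
    tx=np.array([np.cos(A),np.sin(A)]);ty=np.array([np.sin(A),-np.cos(A)])
    na=ad+90;print(w,'tcp',q.round(1),'slide',round(d@tx,1),round(d@ty,1),'turn',round(ang-na,1));p=q;ang=na
E
python3 plan.py -59.8 119.9 89.8 -3,1,18.5 3,2,18.5 9,3,18.5 15,4,18.5 21,5,18.5 27,6,18.5 33,7,18.5 39,8,18.5 45,8,18.5 51,8,18.5 57,8,18.5 63,8,18.5 69,8,18.5 75,8,18.5 81,8,18.5 87,8,18.5 90,8,18.5 92,8,18.5
```

```text
-3,1,18.5 tcp [-58.  108.5] slide -11.4 1.9 turn 2.8
3,2,18.5 tcp [-58.9 104.5] slide -4.1 -0.7 turn -6.0
9,3,18.5 tcp [-59.4 100.5] slide -4.0 -0.7 turn -6.0
15,4,18.5 tcp [-59.6  96.6] slide -3.9 -0.7 turn -6.0
21,5,18.5 tcp [-59.3  92.7] slide -3.8 -0.7 turn -6.0
27,6,18.5 tcp [-58.7  89. ] slide -3.7 -0.7 turn -6.0
33,7,18.5 tcp [-57.8  85.5] slide -3.6 -0.8 turn -6.0
39,8,18.5 tcp [-56.5  82.2] slide -3.4 -0.8 turn -6.0
45,8,18.5 tcp [-55.7  78.5] slide -3.4 -1.8 turn -6.0
51,8,18.5 tcp [-54.5  74.8] slide -3.4 -1.8 turn -6.0
57,8,18.5 tcp [-52.9  71.2] slide -3.4 -1.8 turn -6.0
63,8,18.5 tcp [-51.   67.9] slide -3.4 -1.8 turn -6.0
69,8,18.5 tcp [-48.7  64.8] slide -3.4 -1.8 turn -6.0
75,8,18.5 tcp [-46.2  61.9] slide -3.4 -1.8 turn -6.0
81,8,18.5 tcp [-43.3  59.3] slide -3.4 -1.8 turn -6.0
87,8,18.5 tcp [-40.1  57. ] slide -3.4 -1.8 turn -6.0
90,8,18.5 tcp [-38.5  56. ] slide -1.7 -0.9 turn -3.0
92,8,18.5 tcp [-37.4  55.4] slide -1.1 -0.6 turn -2.0
```

Call:
arm_command(
  slide=[
    [-5.7, 1, 2.5],
    [-5.7, 1, 0],
    [-4.1, -0.7, 0],
    [-4, -0.7, 0],
    [-3.9, -0.7, 0],
    [-3.8, -0.7, 0],
    [-3.7, -0.7, 0],
    [0, 0, 0],
  ],
  turn=[1.4, 1.4, -6, -6, -6, -6, -6, 0],
  grip=[1, 1, 1, 1, 1, 1, 1, 1],
)

```text
clock: 11.85
position: [0.5326, -0.2798, 0.1074]
ee_rot: [0.755, 0.656, 0.0, -0.001]
ft_force: [0.4, 0.1, -0.1]
grip_width: 0.006
```

```bash
python3 st.py
python3 - <<'E'
from h import *
s=manip.camera('scene');cv2.imwrite('pics/s8.png',cv2.resize(s[220:350,310:450],None,fx=5,fy=5))
t=manip.camera('top');cv2.imwrite('pics/t8.png',cv2.resize(t[150:270,390:510],None,fx=4,fy=4))
E
```

```text
11.85 [-58.2  87.3 107.4] F shaker [ 0.3  0.3 -0.1] 0.53
toolx ang rel shaker 117.1
```

View pics/s8.png

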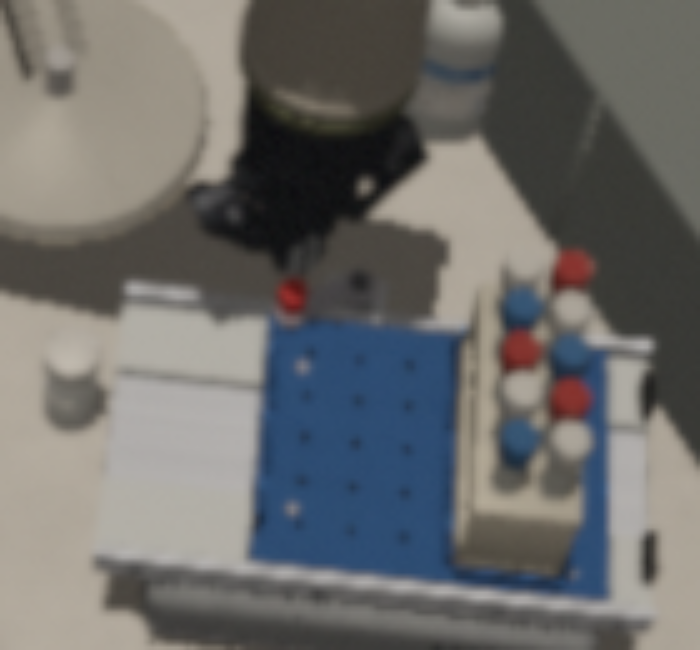

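Call:
arm_command(
  slide=[
    [-3.6, -0.8, 0],
    [-3.4, -0.8, 0],
    [-3.4, -1.8, 0],
    [-3.4, -1.8, 0],
    [-3.4, -1.8, 0],
    [0, 0, 0],
  ],
  turn=[-6, -6, -6, -6, -6, 0],
  grip=[1, 1, 1, 1, 1, 1],
)

```text
clock: 12.45
position: [0.5275, -0.2966, 0.1068]
ee_rot: [0.56, 0.829, 0.0, -0.001]
ft_force: [0.0, -0.1, 0.1]
grip_width: 0.002
```

```bash
python3 st.py
python3 - <<'E'
from h import *
s=manip.camera('scene');cv2.imwrite('pics/s9.png',cv2.resize(s[220:350,310:450],None,fx=5,fy=5))
E
```

```text
12.45 [-52.7  70.7 106.8] F shaker [ 0.1 -0.1  0.1] 1.04
toolx ang rel shaker 147.0
```

View pics/s9.png

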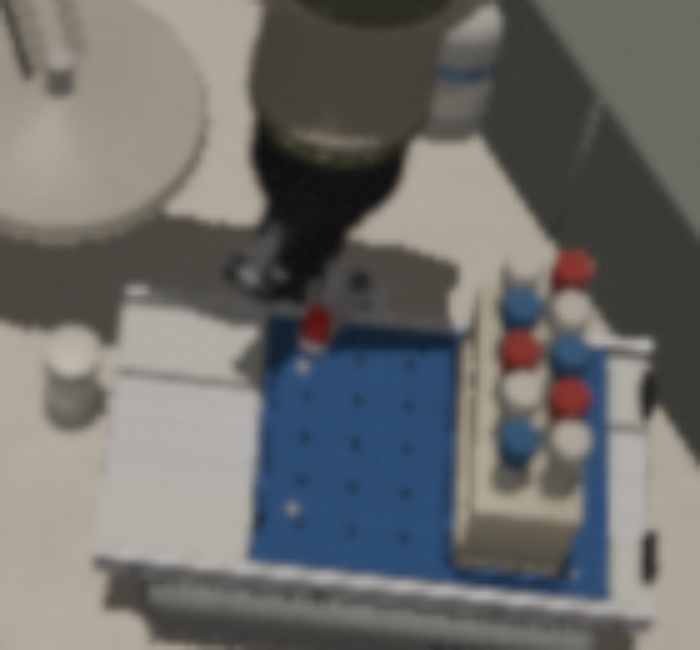

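Call:
arm_command(
  slide=[
    [-3.4, -1.8, 0],
    [-3.4, -1.8, 0],
    [-3.4, -1.8, 0],
    [-3.4, -1.8, 0],
    [-3.4, -1.8, 0],
    [0, 0, 0],
  ],
  turn=[-6, -6, -6, -6, -6, 0],
  grip=[1, 1, 1, 1, 1, 1],
)

```text
clock: 13.0
position: [0.5297, -0.3149, 0.1065]
ee_rot: [0.327, 0.945, 0.001, -0.001]
ft_force: [-0.3, 1.0, 0.7]
grip_width: -0.0
```

```bash
python3 st.py
python3 - <<'E'
from h import *
s=manip.camera('scene');cv2.imwrite('pics/s10.png',cv2.resize(s[220:350,310:450],None,fx=5,fy=5))
E
```

```text
13.0 [-40.4  56.9 106.5] F shaker [-0.8  0.6  0.7] 1.55
toolx ang rel shaker 177.0
```

View pics/s10.png

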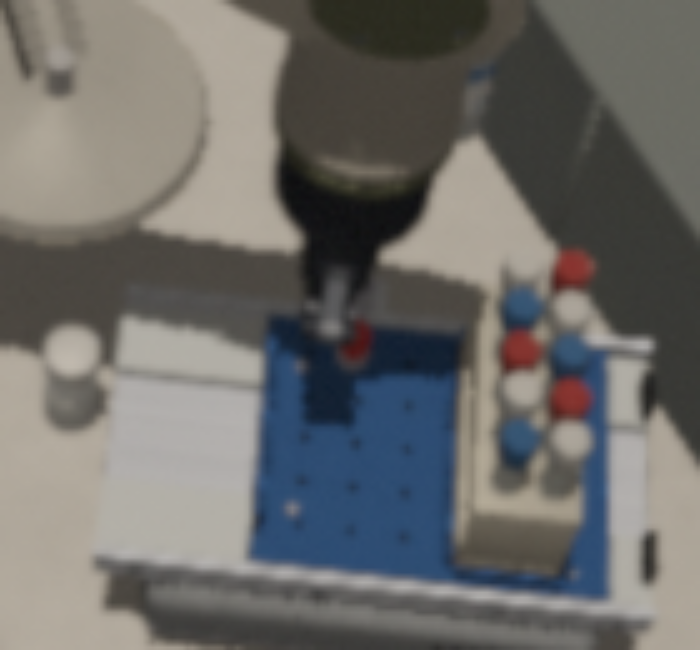

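Nearly at the stop. I push on in small steps until the force rises.

Call:
arm_command(
  slide=[
    [-1.5, -0.5, 0],
    [-1.5, 0, 0],
    [0, 0, 0],
  ],
  turn=[-3, 0, 0],
  grip=[1, 1, 1],
)

```text
clock: 13.3
position: [0.5307, -0.3162, 0.106]
ee_rot: [0.305, 0.952, 0.001, -0.002]
ft_force: [-4.9, 3.9, 2.2]
grip_width: -0.003
```

Call:
arm_command(
  slide=[
    [-1, 0, 0],
    [-1, 0, 0],
    [0, 0, 0],
  ],
  turn=[0, 0, 0],
  grip=[1, 1, 1],
)

```text
clock: 13.55
position: [0.5315, -0.3164, 0.1057]
ee_rot: [0.305, 0.952, 0.001, -0.004]
ft_force: [-9.4, 7.5, 5.1]
grip_width: -0.004
```

```bash
python3 st.py
```

```text
13.55 [-38.1  56.8 105.7] F shaker [-12.1   0.8   5.1] 1.6
toolx ang rel shaker 179.6
```

Call:
arm_command(
  slide=[
    [4, 0, 0],
    [4, 0, 0],
    [0, 0, -30],
    [0, 0, -40],
    [0, 0, -40],
    [40, 0, 0],
    [40, 0, 0],
    [40, 0, 0],
    [30, 10, 0],
    [0, 0, 0],
  ],
  turn=[0, 0, 0, 0, 0, 0, 0, 0, 0, 0],
  grip=[1, 1, 1, 1, 1, 1, 1, 1, 1, 1],
)

```text
clock: 14.38
position: [0.4071, -0.2158, 0.2167]
ee_rot: [0.302, 0.953, 0.002, -0.001]
ft_force: [0.9, -0.2, 0.2]
grip_width: 0.002
```

```bash
python3 st.py
python3 - <<'E'
from trk import *
s=manip.camera('scene');t=manip.camera('top');cv2.imwrite('pics/s11f.png',s);cv2.imwrite('pics/t11f.png',t)
overlay('scene',s,POSE,0,78,1.87,'pics/s11.png',(310,250,450,360),5)
cv2.imwrite('pics/s11r.png',cv2.resize(s[230:360,310:450],None,fx=5,fy=5,interpolation=cv2.INTER_CUBIC))
cv2.imwrite('pics/t11r.png',cv2.resize(t[150:270,390:510],None,fx=5,fy=5,interpolation=cv2.INTER_CUBIC))
for n,im in(('scene',s),('top',t)):
    h=cv2.cvtColor(im,cv2.COLOR_BGR2HSV);m=((h[...,0]<8)|(h[...,0]>172))&(h[...,1]>120)&(h[...,2]>60)
    k=proj(n,S2W(POSE,[-20,48,108]))[0].astype(int);mm=np.zeros_like(m);sl=np.s_[k[1]-6:k[1]+7,k[0]-6:k[0]+7];mm[sl]=m[sl]
    ys,xs=np.nonzero(mm)
    if len(xs):
        p=W2S(ray_z(n,[(xs.mean(),ys.mean())],.109)[0]);d=p[:2]-[-20,88];print(n,len(xs),p.round(1),'q',(np.arctan2(-d[1],-d[0])+.3).round(3))
    for q in manip.tip_of('keeper_knob',n)[:1]: print(n,q['score'],W2S(c2w(n,q['xyz'])).round(1))
sp=[(310+x/5,250+y/5) for x,y in[(163,194),(147,337),(222,188),(215,263),(209,310),(262,318),(152,352),(206,360)]]
tp=[(390+x/6,150+y/6) for x,y in[(197,492),(245,395),(284,422),(321,450),(218,436),(256,463)]]
fit(run('pics/scene0.png','pics/s11f.png','scene',sp)+run('pics/top0.png','pics/t11f.png','top',tp))
E
```

```text
14.3833 [-197.7   67.5  216.7] F shaker [0.9 0.4 0.2] 1.33
toolx ang rel shaker 179.9
scene 28 [-22.2  50.5 109. ] q 1.812
scene 0.54 [-71.4  -1.5  97.9]
top 0.6 [-20.7  45.2 105.6]
scene (342.6, 288.8) ncc 0.98 disp [28.    4.25]
scene (339.4, 317.4) ncc 0.96 disp [29.    4.38]
scene (354.4, 287.6) ncc 0.38 disp [27.25  2.5 ]
scene (353.0, 302.6) ncc 0.91 disp [28.62  4.5 ]
scene (351.8, 312.0) ncc 0.9 disp [28.62  4.38]
scene (362.4, 313.6) ncc 0.9 disp [28.75  4.38]
scene (340.4, 320.4) ncc 0.98 disp [29.    4.25]
scene (351.2, 322.0) ncc 0.87 disp [29.12  4.38]
top (422.8333333333333, 232.0) ncc 0.17 disp [ 16.12 -16.12]
top (430.8333333333333, 215.83333333333331) ncc 0.36 disp [ 15.75 -15.88]
top (437.3333333333333, 220.33333333333331) ncc 0.44 disp [ 15.12 -16.88]
top (443.5, 225.0) ncc 0.39 disp [  7.25 -15.62]
top (426.3333333333333, 222.66666666666669) ncc 0.29 disp [ 14.38 -22.38]
top (432.6666666666667, 227.16666666666669) ncc 0.36 disp [ 12.25 -15.38]
dx,dz,dy [73.49 -7.46  0.48] sd/px [ 2.98 35.11 16.83] rms 0.1
```

View pics/s11r.png

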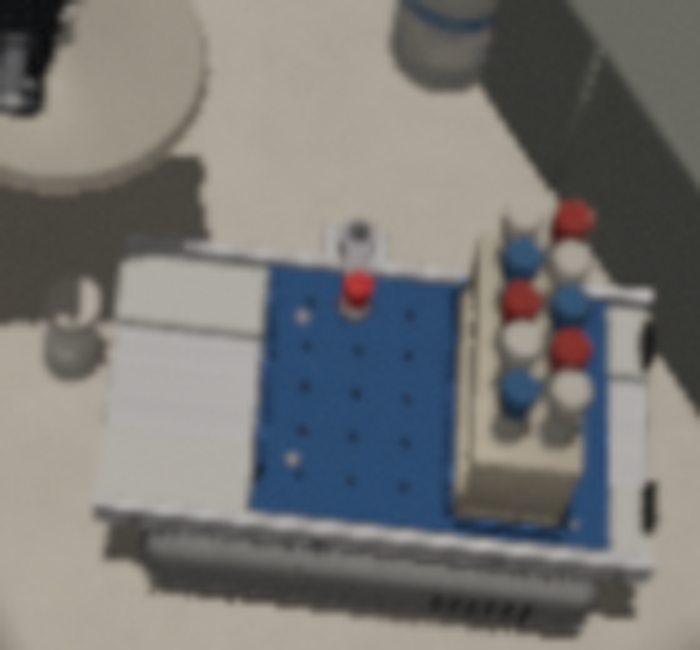

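View pics/t11r.png

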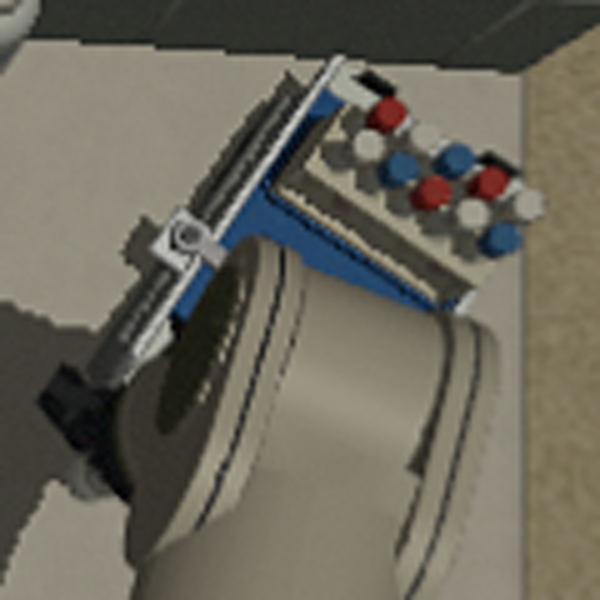

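Run:
```python
from h import *
print(manip.hand_in())
```

```text
the job is handed in; nothing more can be done
None
```

The platform is in its notches and the keeper is across its left edge at the hard stop. I handed the job in at about 14.5 s, with the arm clear of everything.

**Platform:** I pushed it about 73 mm by the front lip with closed fingers. Comparing pictures from both cameras before and after gave a move of 73.5 mm and a drop of about 7 mm (6 mm expected). The push force rose to about 7 N at the notches, but the platform still crept about 2 mm at that force. I took this as the feet's play in the notches, not the expected dead stop.

**Keeper:** I swung it by the knob, and its arm passed over the platform unblocked, which also shows the platform was down. At the end the force rose to 12 N with almost no further movement, so I took that as the hard stop. The last scene picture put the keeper at about 1.81 rad by the knob's colour (the stop is at 1.87), and that method reads a little off.

**Checks that failed or disagreed:**
- In the last pictures the arm hid most of the platform from the top camera, so only the scene camera could re-check it. On its own it barely measures height (–7.5 mm, very uncertain).
- The knob detector found something else in the last scene picture. In the top picture it placed the knob within about 3 mm of where it should be.

In the last pictures the tubes are standing and the vial and bottle beside the shaker had not visibly moved. I did not measure the other bench items again.

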